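# Feed a plated bar through the sample fixture with a push stick

### The arm

A 6-joint arm with a two-finger parallel gripper is mounted at the origin on the work surface. World frame = base frame: x ahead of the robot, y to its left, z up, the work surface at z = 0. Lengths are in m, angles in rad, forces in N, time in s.
With the tool pointing down it reaches from about 0.35 to 0.975 m from the base axis. Payload 4.9 kg.
Tool frame: the origin (TCP) lies between the finger pads; the fingertips stand 8 mm ahead of it and the grasp point (between the pads) lies 11 mm behind it; z points along the fingers, y is the line along which they close (so a half turn about z gives the same grasp; the last joint's range is limited). The gripper opens to 85 mm and grips with 20 to 120 N. Pads are 22 mm wide; open, the fingers measure 114 mm over their backs; the gripper's body (76 mm by 85 mm) begins 54 mm behind the grasp point. The pads swing forward as they close: fully open they stand 13 mm farther back than shut.
Start: joints at [-1.296, 0.053, 1.613, -0, 1.476, -0.119], TCP at [0.24, -0.577, 0.239] pointing down, gripper open.
Joint ranges: [-3.01, 3.01], [-1.01, 2.22], [0.06, 2.58], [-1.02, 4.17], [0.09, 2.62], [-3.14, 3.14]. Speed limits (rad/s): [2.57, 2.57, 3.14, 3.14, 3.14, 3.14].

### API

Orientations are given as a unit quaternion [w, x, y, z].
In Python, from bench import monitor, imaging, order gives the robot as it stands. The module is installed in compiled form; this text tells all that it offers.
- The arm moves only by the tool move_arm, never from a script. Its argument "series" is a list of rows, each a list of 2 entries, a list of its own where there are three numbers: the shift along the tool's x, y, z in mm, then the turn, a rotation vector about the tool's x, y, z in degrees. In form: [[[tx, ty, tz], [rx, ry, rz]], ...]. A call has 1 to 20 rows; each row shifts and turns the commanded pose from where the row before left it, along the tool's axes as they then stand; what a row does not reach is not made up. A row lasts 1/12 s, in which the tool goes at most 41.7 mm and 7.16 degrees, less where a joint would pass 70% of its speed; a pose out of reach is approached as far as the arm can. A call is refused whole if a number of a shift passes 41.7 or a number of a turn 7.16, either way. A call with a gripper value outside its range is refused whole. "claw" is the opening in per cent of the stroke, from 0 (shut) to 100 (fully open), set as the call begins (left out, the last holds). The fingers move at their own pace and stop on an object; "squeeze" is the grip in N (left out, the last holds). Time passes only in rows, so rows that do not move let the fingers close. It gives the time, the measured TCP pose, the force, the opening and the grip force at its end, in the units of the state.
- monitor.get_obs(): the state, without advancing time (a new reading comes with each control period).
- imaging.camera(name): name is "scene" or "top" or "wrist"; returns a dict with "pixels" (480x640x3 uint8, red, green, blue), "camera_matrix" (3x3 intrinsics, pixels), "k1" (the pictures are not rectified: a ray, as slopes to the right and down, at radius r is drawn at 1 + k1 r^2 times it, then the intrinsics apply), "eye" and "attitude" of the camera in the world; the wrist camera has in their place "mount" (4x4, takes a point from camera to tool coordinates, whose origin is the TCP and whose axes are the flange's). Camera axes: x right, y down, z forward; pixel columns grow to the right and rows downward; lengths in m; the calibration is good to about 2 mm. A picture is of the moment at which its call begins: read the wrist's pose just before it. There is no depth.
- order.close_job(): hands the job in; it is judged then, once.
The state is a dict: "time_s": time; "joint_positions": joint angles; "dq": joint speeds; "tau": joint torques, N m; "eef_pos": TCP position; "orientation": TCP orientation; "ft_force": force on the tool from outside, world axes, zero at the start; "ft_torque": the same for the moment, N m; "gripper_width": finger opening in m; "gripper_force": force on a finger pad.
Only numpy, scipy, OpenCV 4.12 (cv2) and the standard library are available. Lean on these libraries where they do the work, as an engineer would, in place of code of your own. Each camera call takes 0.05 s, during which the arm holds its last target. There are 200 camera calls.

### The job

Set the small copper bar with two holes flat on the open apron of the aluminium sample fixture, in line with the guide channel, then pick up the white push stick and feed the bar with it through the channel, under the spring roller, until it is home against the stop screw at the far end. Press it there with the stick for a second, firmly but gently: about 10 N, and never more than 15 N on the way or at the stop, because the plating must not be bruised; use only the stick on the bar in the channel, not the fingers. Then draw the stick out and lay it back on the table, flat and right way up, off the fixture, leaving the bar home against the stop and everything else where it was.

Things in the scene. Friction and masses are not known exactly. Their poses are not given: they have to be found in the camera images.
- fixture: Sample fixture of plain aluminium, fixed to the table: base plate 247 x 84 mm, 12 mm thick (x -115 to +132 mm). Origin: at table height under the guide channel's mouth; +x runs along the channel (the feed direction), z up. A bridge 72 mm wide, 60 mm high (black knob on top to 86 mm) stands over the channel at x 51 to 69 and carries the spring roller.
- apron (a point): Middle of the loading place on the open flat apron: fixture x = -62, y = 0, on the plate's top (z = 12 mm). The apron is bare from x = -115 to -28 over the plate's whole width.
- mouth (a point): Mouth of the guide channel: fixture x = 0, y = 0, on its floor (z = 12 mm). Two rails 14 mm wide and high run from x = 0 to 110, 22 mm apart. Before them two flared lips, 14 mm high, narrow from about 40 mm apart at x = -27 to 22 mm at x = 0.
- holddown (a joint): Spring roller under the bridge at fixture x = 60, 16 mm in diameter, free-turning. Value: its lift in m: 0 at rest (6.2 mm above the channel floor), 0.0018 with the bar under it. The bar's leading end meets it when the bar's middle is at about x = 30; pushing in under it takes about 4 to 8 N, further on the bar drags with 2 to 5 N. That is not yet the stop.
- end_block (a point): Top centre of the end block: fixture x = 119 (block x 110 to 128), z = 32. It holds the rigid stop screw: a rod with a domed steel tip (8 mm across, axis 17 mm high) towards the channel and a black knob behind. The screw is set anew for each job: the tip's foremost point stands anywhere from fixture x = 67 to 98, so the bar is home with its middle at x = 42 to 73. The setting is not measured.
- bar: The sample: plated copper bar 50 x 20 x 8 mm with two small holes marked on its face, about 70 g. Origin: centre of its underside; x along its length, y along its width, z up. Both ends are alike. It starts lying flat on the table, as do a wider plate and a disc of the same copper.
- bar_mid (a point): Point on the bar's centre, 5 mm above its underside.
- stick: Push stick of white plastic, 210 mm long, about 100 g, lying on the table. Origin: centre of its underside; +x points to its pushing tip, z up. Handle: x -105 to -15 mm, 20 mm wide, 30 mm high. Blade: x -15 to +105, 16 mm wide, 8 mm high, with a flat square end; its underside is level with the handle's. It balances near x = -37.
- stick_grip (a point): Grip point on the handle: stick x = -40, y = 0, 23 mm above its underside.
- stick_tip (a point): Centre of the blade's flat end: stick x = +105, 4 mm above its underside.
- plate: Another sample, not to be used: copper plate 52 x 36 x 8 mm with one hole. Origin: centre of its underside.
- disc: Another sample, not to be used: copper disc 34 mm in diameter, 8 mm thick. Origin: centre of its underside.
- tweezers: Steel tweezers 120 mm long, 10 mm high, lying on the table. Origin: middle, underside.
- bottle: White plastic bottle 60 mm in diameter, 120 mm tall, standing. Origin: centre of its underside.
- loupe: Black eyepiece loupe 38 mm in diameter, 42 mm tall, standing. Origin: centre of its underside.
- mouse: Black computer mouse 105 x 58 mm, 33 mm high. Origin: centre of its underside.

How it is judged:
On the way, in this order (a step that is already met when the one before it is completed fails the run):
1. the bar lies flat on the apron in line with the channel (middle at fixture x -95 to -10 mm, within 12 mm of the centre line and 0.3 rad), let go (x of bar in the frame of fixture between -0.095 and -0.01 m and y of bar in the frame of fixture between -0.012 and 0.012 m and z of bar in the frame of fixture below 0.0145 m and angle between the x axis of bar and the x axis of fixture, either way round below 0.3 rad and contact force between the fingers and bar below 0.05 N), for 0.2 s.
2. the bar is inside the channel (middle past fixture x = 5 mm), pushed by the held stick (x of bar in the frame of fixture between 0.005 and 0.04 m and contact force between stick and bar above 0.1 N and contact force between the fingers and stick above 1 N), for 0.02 s.
3. the held stick presses the bar against the stop screw with more than 2.5 N for 0.3 s (contact force between bar and stop_dome above 2.5 N and contact force between stick and bar above 4 N and contact force between the fingers and stick above 1 N), for 0.3 s.
At the end, for the whole second after the job is handed in: The bar lies flat in the channel under the roller with its end within 2 mm of the stop screw's tip, in line within 0.08 rad; the stick lies flat on the table, underside down (within 0.1 rad and 5 mm), touching neither fixture nor bar; both at rest (distance between bar_mid and stop_dome below 0.031 m and z of bar in the frame of fixture between 0.01 and 0.0145 m and angle between the x axis of bar and the x axis of fixture, either way round below 0.08 rad and height (world z) of stick_tip below 0.009 m and height (world z) of stick_grip below 0.028 m and angle between stick's own z axis and vertical below 0.1 rad and contact force between stick and fixture below 0.05 N and contact force between stick and bar below 0.05 N and linear speed of each of bar, stick below 0.01 m/s).
It fails at once if the stick presses the bar with more than 15 N (contact force between stick and bar above 15 N).
It fails at once if the bar presses the stop screw with more than 15 N (contact force between bar and stop_dome above 15 N).
It fails at once if the fingers touch the bar in the channel (contact force between the fingers and bar above 0.3 N and x of bar in the frame of fixture above 0 m and y of bar in the frame of fixture between -0.015 and 0.015 m and z of bar in the frame of fixture below 0.03 m).
It fails at once if another sample, the tweezers, the bottle, the loupe or the mouse is moved more than 15 mm (distance of any of plate, disc, tweezers, bottle, loupe, mouse from where it was at the start of the episode above 0.015 m).
It also fails if it takes over 70 s, if anything falls off the work surface, if the arm or the gripper's body presses on something with over 40 N, if the wrist force passes 120 N, or if a joint passes its speed limit or range.

## Working session

There is one attempt and no reset: what is moved stays moved. The work goes in short steps, Python scripts to look and compute and a tool call to move; the robot and the scene stay as the last step left them, time stands still between calls to the robot, and variables do not carry over. Pictures are saved under pics/ and viewed, at most 10 in all, crops included, and the job is handed in when it is done.

Besides the shell and the picture viewer there is one more tool, called in YAML: its name, and indented under it one key for each argument. move_arm: Moves the arm, as the interface text tells. Its arguments: {"type":"object","properties":{"series":{"type":"array","items":{"type":"array"}},"claw":{"type":"number"},"squeeze":{"type":"number"}},"required":["series"]}

```bash
mkdir -p pics; cat > h.py <<'E'
import numpy as np,cv2
from bench import monitor,imaging,order
from scipy.spatial.transform import Rotation as R
def rot(q): return R.from_quat([q[1],q[2],q[3],q[0]])
def snap(n,f=None):
    s=monitor.get_obs(); c=imaging.camera(n)
    if f: cv2.imwrite('pics/'+f,c['pixels'][:,:,::-1])
    if 'mount' in c:
        T=np.eye(4);T[:3,:3]=rot(s['orientation']).as_matrix();T[:3,3]=s['eef_pos']
        M=T@np.array(c['mount']);c['Rm']=M[:3,:3];c['e']=M[:3,3]
    else:
        a=np.array(c['attitude']);c['Rm']=a if a.shape==(3,3) else rot(a).as_matrix();c['e']=np.array(c['eye'])
    return c
def ray(c,uv,z):
    K=np.array(c['camera_matrix']);uv=np.atleast_2d(uv).astype(float)
    p=(uv-K[:2,2])/[K[0,0],K[1,1]];q=p.copy()
    for _ in range(20): q=p/(1+c['k1']*(q**2).sum(1,keepdims=True))
    d=np.c_[q,np.ones(len(q))]@c['Rm'].T
    return c['e']+d*((z-c['e'][2])/d[:,2:3])
E
python3 - <<'E'
from h import *
for n in('top','scene'):
    c=snap(n,n+'0.png');print(n,c['e'],c['Rm'].round(2).tolist(),c['k1'],np.array(c['camera_matrix']).tolist())
s=monitor.get_obs();print(s)
E
```

```text
top [ 0.42309564 -0.00553927  1.12234314] [[0.02, -1.0, 0.1], [-1.0, -0.02, 0.02], [-0.02, -0.1, -1.0]] 0.04079400210219317 [[534.5741944456751, 0.0, 320.47987679962154], [0.0, 534.5741944456751, 241.02919138527537], [0.0, 0.0, 1.0]]
scene [0.99663464 0.66219996 0.66168317] [[-0.81, 0.36, -0.46], [0.59, 0.47, -0.66], [-0.02, -0.81, -0.59]] 0.006871247941564397 [[439.91084780409443, 0.0, 314.6482168913477], [0.0, 439.91084780409443, 244.05606703961945], [0.0, 0.0, 1.0]]
{'time_s': 0.1, 'joint_positions': array([-1.29599724e+00,  5.33098103e-02,  1.61417626e+00,  2.14709652e-05,
        1.47601558e+00, -1.18997994e-01]), 'dq': array([ 7.21630894e-04, -8.55656776e-04, -2.58341613e-03, -8.52929156e-05,
        1.91243110e-03,  7.19057586e-04]), 'tau': array([ 2.34083036e-04, -3.94910073e+01, -3.71360385e+01, -1.69162809e-04,
        3.92976362e-03,  6.71851950e-06]), 'eef_pos': array([ 0.23966479, -0.57661559,  0.2381625 ]), 'orientation': array([-9.52435346e-04,  9.80677782e-01,  1.95627646e-01, -6.36268520e-05]), 'ft_force': array([-0.5397791 ,  0.20382349, -0.53190179]), 'ft_torque': array([-0.01623287, -0.00522565,  0.03116551]), 'gripper_force': 0.0, 'gripper_width': 0.08569976030913075}
```

View pics/top0.png

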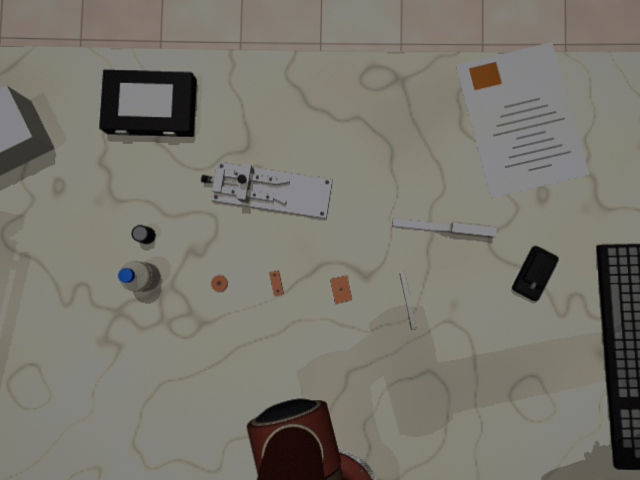

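View pics/scene0.png

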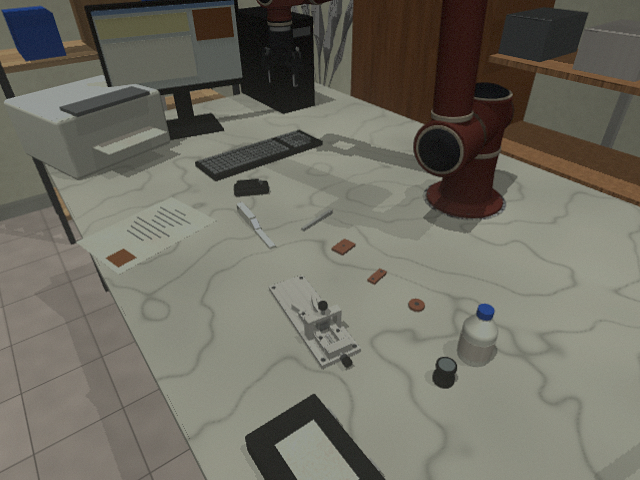

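The top view shows the bar at (277,283), the disc at (219,283) and the plate at (341,289). The fixture runs from (332,197), its apron end, to the stop knob at (207,179). The stick's tip is at (393,223) and its handle end at (497,232). The scene view agrees.

```bash
cat >> h.py <<'E'
def orange(c,z=.008,amin=60):
    h=cv2.cvtColor(c['pixels'],cv2.COLOR_RGB2HSV)
    m=((h[:,:,0]<18)&(h[:,:,1]>110)&(h[:,:,2]>60)).astype(np.uint8)
    m=cv2.morphologyEx(m,cv2.MORPH_CLOSE,np.ones((5,5)))
    out=[]
    for k in cv2.findContours(m,0,2)[0]:
        if cv2.contourArea(k)<amin: continue
        P=ray(c,k[:,0,:],z)[:,:2]
        r=cv2.minAreaRect((P*1000).astype(np.float32)); b=cv2.boxPoints(r)
        e=[b[1]-b[0],b[2]-b[1]];e=max(e,key=np.linalg.norm)
        out.append((k[:,0].mean(0).round(),np.round(r[0],1),np.round(sorted(r[1]),1),round(np.degrees(np.arctan2(e[1],e[0]))%180,1)))
    return out
def tool(s,p,yawdeg=None):
    "shift in tool axes mm from present tcp to world point p (m)"
    return (rot(s['orientation']).inv().apply(np.array(p)-s['eef_pos'])*1000).round(1)
E
python3 - <<'E'
from h import *
c=snap('top')
for o in orange(c): print(o)
q=ray(c,[[332,177],[328,218],[217,163],[212,203]],.012);print(q.round(3).tolist())
print(ray(c,[[393,223],[497,232]],.02).round(3).tolist())
s=monitor.get_obs();print(rot(s['orientation']).as_matrix().round(3).tolist())
c=snap('wrist');print(c['mount'],c['k1'],c['camera_matrix'])
i=cv2.resize(imaging.camera('top')['pixels'][140:310,190:510],(800,425),interpolation=2)
cv2.imwrite('pics/crop.png',i[:,:,::-1])
E
```

```text
(array([351., 467.]), array([ 74.8, -52. ]), array([29.1, 72.7]), np.float32(47.7))
(array([266., 434.]), array([134.2, 126.9]), array([35.1, 76.7]), np.float32(150.1))
(array([341., 289.]), array([432.7, -23.6]), array([34.6, 50.2]), np.float32(12.4))
(array([217., 284.]), array([439.3, 230.5]), array([29.8, 30.6]), np.float32(136.6))
(array([276., 282.]), array([442.7, 111.3]), array([18.8, 48.5]), np.float32(13.0))
(array([484.,  76.]), array([ 891.8, -322.3]), array([47.6, 57.7]), np.float32(104.8))
[[0.667, -0.001, 0.012], [0.58, 0.005, 0.012], [0.693, 0.243, 0.012], [0.607, 0.25, 0.012]]
[[0.571, -0.129, 0.02], [0.556, -0.342, 0.02]]
[[0.923, 0.384, -0.0], [0.384, -0.923, 0.002], [0.0, -0.002, -1.0]]
[[ 6.34877755e-04 -9.60804428e-01 -2.77226347e-01  6.94757784e-02]
 [ 9.99999611e-01  4.40057301e-04  7.64965187e-04 -8.61125688e-05]
 [-6.12986461e-04 -2.77226725e-01  9.60804334e-01 -1.34614669e-01]
 [ 0.00000000e+00  0.00000000e+00  0.00000000e+00  1.00000000e+00]] -0.034326349150177855 [[350.08692755   0.         318.72178944]
 [  0.         350.08692755 237.55497479]
 [  0.           0.           1.        ]]
```

View pics/crop.png

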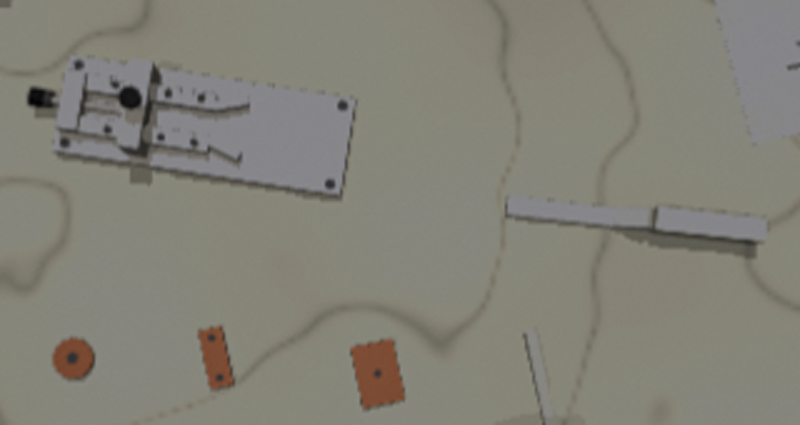

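move_arm:
  series:
    - [[30,-17,3],[0,0,0]]
    - [[30,-17,3],[0,0,0]]
    - [[30,-17,3],[0,0,0]]
    - [[30,-17,3],[0,0,0]]
    - [[30,-17,3],[0,0,0]]
    - [[30,-17,3],[0,0,0]]
    - [[30,-17,3],[0,0,0]]
    - [[30,-17,3],[0,0,0]]
    - [[30,-17,3],[0,0,0]]
    - [[30,-17,3],[0,0,0]]
    - [[30,-17,3],[0,0,0]]
    - [[30,-17,3],[0,0,0]]
    - [[11,-36,0],[0,0,0]]
    - [[11,-36,0],[0,0,0]]
    - [[11,-36,0],[0,0,0]]
    - [[11,-36,0],[0,0,0]]
    - [[11,-36,0],[0,0,0]]
    - [[11,-36,0],[0,0,0]]
    - [[11,-36,0],[0,0,0]]
    - [[11,-36,0],[0,0,0]]
  claw: 100

```text
time_s: 1.92
eef_pos: [0.4641, 0.0508, 0.2034]
orientation: [0.0, 0.981, 0.195, 0.0]
ft_force: [1.4, -0.2, 0.4]
gripper_width: 0.0851
gripper_force: 0.0
```

move_arm:
  series:
    - [[0,-30,0],[0,0,4.8]]
    - [[0,-30,0],[0,0,4.8]]
    - [[0,0,0],[0,0,0]]
    - [[0,0,0],[0,0,0]]

```text
time_s: 2.25
eef_pos: [0.4437, 0.1064, 0.2033]
orientation: [0.0, 0.993, 0.115, 0.0]
ft_force: [1.1, -0.5, 0.2]
gripper_width: 0.0854
gripper_force: 0.0
```

```bash
python3 - <<'E'
from h import *
s=monitor.get_obs();c=snap('wrist','w1.png')
print(s['eef_pos'],R.as_euler(rot(s['orientation']),'xyz',degrees=True),s['joint_positions'].round(2),s['time_s'])
for o in orange(c): print(o, tool(s,[o[1][0]/1e3,o[1][1]/1e3,.0095]))
E
```

```text
[0.44365604 0.10636969 0.20327678] [ 1.79980392e+02 -1.10859303e-02  1.31936199e+01] [ 0.07 -0.35  2.03 -0.    1.46  1.41] 2.25
(array([445., 253.]), array([430.8, -23.5]), array([35.1, 50.6]), np.float32(13.1)) [-42.2 123.4 193.8]
(array([308., 215.]), array([440.8, 111.9]), array([19.2, 49.1]), np.float32(13.4)) [ -1.6  -6.1 193.8]
(array([189., 188.]), array([438. , 230.9]), array([32.3, 32.8]), np.float32(102.9)) [  22.9 -122.6  193.7]
```

move_arm:
  series:
    - [[-2,-6,30],[0,0,0]]
    - [[0,0,38],[0,0,0]]
    - [[0,0,38],[0,0,0]]
    - [[0,0,38],[0,0,0]]
    - [[0,0,30],[0,0,0]]
    - [[0,0,10],[0,0,0]]
    - [[0,0,5],[0,0,0]]
    - [[0,0,4],[0,0,0]]
    - [[0,0,0],[0,0,0]]

```text
time_s: 3.05
eef_pos: [0.4422, 0.1104, 0.0115]
orientation: [0.0, 0.994, 0.113, 0.001]
ft_force: [-0.3, -0.4, -0.2]
gripper_width: 0.0853
gripper_force: 0.0
```

move_arm:
  series:
    - [[0,0,0],[0,0,0]]
    - [[0,0,0],[0,0,0]]
    - [[0,0,0],[0,0,0]]
    - [[0,0,0],[0,0,0]]
    - [[0,0,0],[0,0,0]]
    - [[0,0,0],[0,0,0]]
    - [[0,0,0],[0,0,0]]
    - [[0,0,0],[0,0,0]]
  claw: 0
  squeeze: 25

```text
time_s: 3.72
eef_pos: [0.4412, 0.1109, 0.0109]
orientation: [-0.0, 0.994, 0.113, 0.0]
ft_force: [-1.1, 0.1, 5.4]
gripper_width: 0.0188
gripper_force: 25.9
```

move_arm:
  series:
    - [[0,0,-15],[0,0,0]]
    - [[0,0,-30],[0,0,0]]
    - [[0,0,-35],[0,0,0]]
    - [[0,0,-35],[0,0,0]]
    - [[0,0,-20],[0,0,0]]
    - [[34,19.5,0],[0,0,0]]
    - [[34,19.5,0],[0,0,0]]
    - [[34,19.5,0],[0,0,0]]
    - [[34,19.5,0],[0,0,0]]
    - [[34,19.5,0],[0,0,0]]
    - [[0,0,0],[0,0,-7.1]]
    - [[0,0,0],[0,0,-7.1]]
    - [[0,0,0],[0,0,-7.1]]
    - [[0,0,0],[0,0,-7.1]]
    - [[0,0,0],[0,0,-7.1]]
    - [[0,0,0],[0,0,-7.1]]
    - [[0,0,0],[0,0,-7.1]]
    - [[0,0,0],[0,0,-7.1]]
    - [[0,0,0],[0,0,-7.1]]
    - [[0,0,0],[0,0,-7.1]]

```text
time_s: 5.38
eef_pos: [0.6278, 0.0539, 0.1442]
orientation: [-0.0, 0.741, 0.671, -0.001]
ft_force: [-1.0, 1.2, -0.7]
gripper_width: 0.0193
gripper_force: 25.3
```

```bash
python3 - <<'E'
from h import *
s=monitor.get_obs();c=snap('wrist','w2.png')
print(s['eef_pos'],R.as_euler(rot(s['orientation']),'xyz',degrees=True),s['joint_positions'].round(2),s['time_s'],s['gripper_width'])
E
```

```text
[0.62779752 0.05387939 0.14421559] [-1.79913181e+02  1.07541124e-02  8.43160426e+01] [-0.03  0.14  1.68 -0.    1.32  0.07] 5.3833 0.01925684095821295
```

View pics/w2.png

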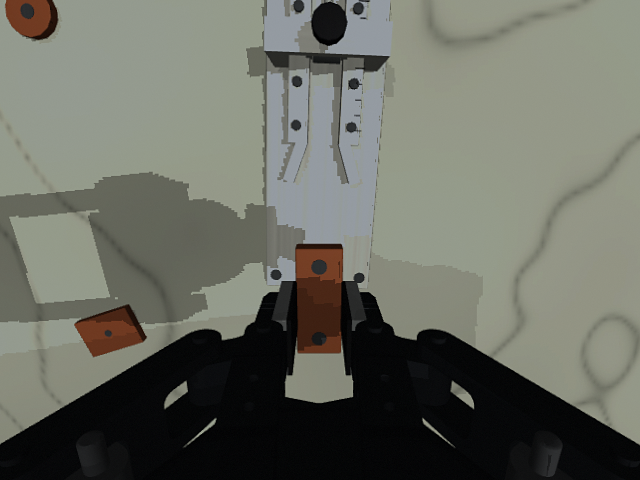

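The picture shows the bar held square. The rail screws are at (297,81), (354,83), (296,125) and (351,127). The apron corner screws are at (276,274) and (359,277).

```bash
python3 - <<'E'
from h import *
s=monitor.get_obs();c=snap('wrist')
g=cv2.cvtColor(c['pixels'],cv2.COLOR_RGB2GRAY)
def blob(u,v,r=9):
    w=g[v-r:v+r+1,u-r:u+r+1];m=(w<90).astype(np.uint8);M=cv2.moments(m,True)
    return [u-r+M['m10']/M['m00'],v-r+M['m01']/M['m00']],int(M['m00'])
A=[];
for u,v,z in((297,81,.026),(354,83,.026),(296,125,.026),(351,127,.026),(276,274,.012),(359,277,.012)):
    p,n=blob(u,v);w=ray(c,p,z)[0];A.append(w[:2]);print(np.round(p,1),n,w.round(4))
A=np.array(A);m=(A[::2]+A[1::2])/2;print(m.round(4))
for a,b in((2,0),(2,1)):
    d=m[b]-m[a];print(np.degrees(np.arctan2(d[1],d[0])))
d=m[0]-m[2];print('pairs',[np.degrees(np.arctan2(*(A[i+1]-A[i])[::-1])) +90 for i in(0,2,4)])
# rail start edge
print(ray(c,[[303,148],[341,150]],.026).round(4).tolist(), ray(c,[[287,183],[349,183]],.026).round(4).tolist())
E
```

```text
[296.4  80.5] 95 [0.6221 0.1613 0.026 ]
[354.2  83.7] 102 [0.6605 0.1556 0.026 ]
[295.2 124.6] 87 [0.6182 0.1332 0.026 ]
[351.3 127.1] 83 [0.6566 0.1279 0.026 ]
[276.6 275.5] 102 [0.5888 0.0179 0.012 ]
[356.7 279.5] 131 [0.6539 0.0081 0.012 ]
[[0.6413 0.1585]
 [0.6374 0.1305]
 [0.6213 0.013 ]]
82.17978896693482
82.22910744175167
pairs [np.float64(81.61878998287088), np.float64(82.10494596685892), np.float64(81.48244012322164)]
[[0.6218, 0.117, 0.026], [0.6483, 0.1131, 0.026]] [[0.6078, 0.0937, 0.026], [0.6522, 0.0895, 0.026]]
```

move_arm:
  series:
    - [[1.5,-1,20],[0,0,2.2]]
    - [[0,0,35],[0,0,0]]
    - [[0,0,35],[0,0,0]]
    - [[0,0,18],[0,0,0]]
    - [[0,0,8],[0,0,0]]
    - [[0,0,3],[0,0,0]]
    - [[0,0,1],[0,0,0]]
    - [[0,0,0.5],[0,0,0]]
    - [[0,0,0],[0,0,0]]
    - [[0,0,0],[0,0,0]]

```text
time_s: 6.32
eef_pos: [0.6289, 0.0554, 0.0267]
orientation: [0.001, 0.756, 0.654, 0.001]
ft_force: [0.2, 0.2, -0.4]
gripper_width: 0.0189
gripper_force: 25.3
```

move_arm:
  series:
    - [[0,-1.5,1.5],[0,0,0]]
    - [[0,0,1.5],[0,0,0]]
    - [[0,0,0.5],[0,0,0]]
    - [[0,0,0],[0,0,0]]
    - [[0,0,0],[0,0,0]]

```text
time_s: 6.73
eef_pos: [0.6265, 0.0557, 0.0229]
orientation: [0.0, 0.756, 0.654, 0.0]
ft_force: [-2.9, -0.4, 6.1]
gripper_width: 0.0193
gripper_force: 26.0
```

move_arm:
  series:
    - [[0,0,0],[0,0,0]]
    - [[0,0,0],[0,0,0]]
    - [[0,0,0],[0,0,0]]
    - [[0,0,0],[0,0,0]]
    - [[0,0,-10],[0,0,0]]
    - [[0,0,-25],[0,0,0]]
    - [[0,0,-35],[0,0,0]]
    - [[0,0,-35],[0,0,0]]
    - [[0,0,-35],[0,0,0]]
    - [[0,0,0],[0,0,0]]
    - [[0,0,0],[0,0,0]]
  claw: 100

```text
time_s: 7.65
eef_pos: [0.6282, 0.0556, 0.1659]
orientation: [0.003, 0.756, 0.654, 0.003]
ft_force: [0.1, 0.5, -0.2]
gripper_width: 0.0858
gripper_force: 0.0
```

```bash
python3 - <<'E'
from h import *
s=monitor.get_obs();c=snap('wrist','w3.png')
print(s['eef_pos'],R.as_euler(rot(s['orientation']),'xyz',degrees=True),s['time_s'])
for o in orange(c,.02): print(o)
E
```

```text
[0.62817334 0.05563701 0.16588943] [ 1.79576637e+02 -4.94081773e-02  8.17633958e+01] 7.65
(array([122., 329.]), array([439.1, -17.2]), array([33.8, 49.8]), np.float32(14.2))
(array([313., 238.]), array([626. ,  56.5]), array([19.4, 48.4]), np.float32(81.7))
(array([40., 36.]), array([446.5, 226.8]), array([31. , 31.5]), np.float32(28.5))
```

View pics/w3.png

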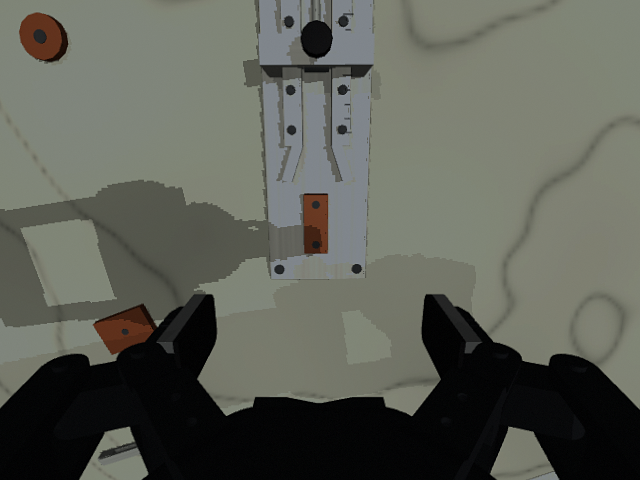

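The bar is flat on the apron at (316,224), in line with the channel. Next I'll go to the stick.

move_arm:
  series:
    - [[-37,-2,-4],[0,0,0]]
    - [[-37,-2,-4],[0,0,0]]
    - [[-37,-2,-4],[0,0,0]]
    - [[-37,-2,-4],[0,0,0]]
    - [[-37,-2,-4],[0,0,0]]
    - [[-37,-2,-4],[0,0,0]]
    - [[-37,-2,-4],[0,0,-1]]
    - [[-37,-2,-4],[0,0,-1]]
    - [[-37,-2,-4],[0,0,-1]]
    - [[0,0,0],[0,0,-1]]
    - [[0,0,0],[0,0,0]]
    - [[0,0,0],[0,0,0]]

```text
time_s: 8.7
eef_pos: [0.5615, -0.2709, 0.1952]
orientation: [-0.002, 0.733, 0.68, -0.0]
ft_force: [0.9, 0.4, -0.2]
gripper_width: 0.0853
gripper_force: 0.0
```

```bash
python3 - <<'E'
from h import *
s=monitor.get_obs();c=snap('wrist','w4.png')
print(s['eef_pos'],R.as_euler(rot(s['orientation']),'xyz',degrees=True),s['time_s'])
E
```

```text
[ 0.56151392 -0.27091731  0.19519902] [-1.79825567e+02 -1.24296013e-01  8.57147405e+01] 8.7
```

View pics/w4.png

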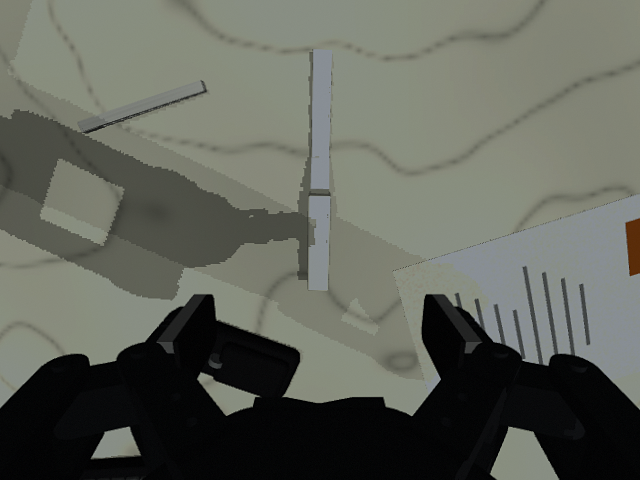

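The view shows the stick's blade tip at (322,50). The handle's top face runs from (309..330,195) to (308..328,290).

```bash
python3 - <<'E'
from h import *
s=monitor.get_obs();c=snap('wrist')
hs=ray(c,[[309,196],[330,196],[308,290],[328,290]],.03);tp=ray(c,[[313.5,49],[331,49],[313,185],[329.5,185]],.008)
print(hs.round(4).tolist(),tp.round(4).tolist())
f=(hs[0]+hs[1])/2;b=(hs[2]+hs[3])/2;t=(tp[0]+tp[1])/2
for d in(f-b,t-b,(tp[0]+tp[1]-tp[2]-tp[3])):print(np.linalg.norm(d[:2]),np.degrees(np.arctan2(d[1],d[0])))
u=(t-b)[:2];u/=np.linalg.norm(u)
g=np.r_[(f[:2]-25*u/1000+b[:2]+65*u/1000)/2,.012];print(g,tool(s,g), tool(s,t))
E
```

```text
[[0.5538, -0.2488, 0.03], [0.5719, -0.2501, 0.03], [0.5457, -0.3367, 0.03], [0.5644, -0.338, 0.03]] [[0.5665, -0.1289, 0.008], [0.5811, -0.1299, 0.008], [0.5573, -0.2424, 0.008], [0.5724, -0.2435, 0.008]]
0.08821100250059451 84.94222079514401
0.2087575777900843 84.84178799834508
0.2278348041972098 85.49905354049271
[ 0.5607396  -0.27346928  0.012     ] [ -3.5  -0.4 183.5] [141.1   2.1 187.7]
```

move_arm:
  series:
    - [[-3.5,-0.5,25],[0,0,0.7]]
    - [[0,0,38],[0,0,0]]
    - [[0,0,38],[0,0,0]]
    - [[0,0,38],[0,0,0]]
    - [[0,0,28],[0,0,0]]
    - [[0,0,10],[0,0,0]]
    - [[0,0,5],[0,0,0]]
    - [[0,0,0],[0,0,0]]
    - [[0,0,0],[0,0,0]]

```text
time_s: 9.55
eef_pos: [0.5632, -0.2755, 0.0174]
orientation: [0.002, 0.737, 0.676, 0.0]
ft_force: [-0.3, -0.9, 0.7]
gripper_width: 0.0853
gripper_force: 0.0
```

move_arm:
  series:
    - [[0,0,0],[0,0,0]]
    - [[0,0,0],[0,0,0]]
    - [[0,0,0],[0,0,0]]
    - [[0,0,0],[0,0,0]]
    - [[0,0,0],[0,0,0]]
    - [[0,0,0],[0,0,0]]
    - [[0,0,0],[0,0,0]]
    - [[0,0,0],[0,0,0]]
  claw: 0
  squeeze: 60

```text
time_s: 10.22
eef_pos: [0.5621, -0.2755, 0.0159]
orientation: [0.001, 0.737, 0.676, 0.0]
ft_force: [0.5, -1.2, 2.8]
gripper_width: 0.0189
gripper_force: 61.5
```

move_arm:
  series:
    - [[0,0,-10],[0,0,0]]
    - [[0,0,-25],[0,0,0]]
    - [[0,0,-25],[0,0,0]]
    - [[28,5,0],[0,0,0.6]]
    - [[28,5,0],[0,0,0.6]]
    - [[28,5,0],[0,0,0.6]]
    - [[28,5,0],[0,0,0.6]]
    - [[28,5,0],[0,0,0.6]]
    - [[0,0,0],[0,0,0]]
    - [[0,0,0],[0,0,0]]
    - [[0,0,0],[0,0,0]]

```text
time_s: 11.13
eef_pos: [0.6011, -0.1387, 0.0752]
orientation: [-0.0, 0.754, 0.657, -0.0]
ft_force: [0.0, -0.6, -1.5]
gripper_width: 0.019
gripper_force: 60.9
```

```bash
python3 - <<'E'
from h import *
s=monitor.get_obs();c=snap('wrist','w5.png')
print(s['eef_pos'],R.as_euler(rot(s['orientation']),'xyz',degrees=True),s['time_s'],s['gripper_width'],s['ft_force'],s['ft_torque'])
for o in orange(c,.02): print(o)
E
```

```text
[ 0.60112954 -0.13870841  0.07522496] [-1.79966518e+02  1.74752084e-02  8.20897615e+01] 11.1333 0.019034706013699415 [ 0.03819014 -0.61444554 -1.50877747] [ 0.0011628  -0.00632217  0.01379641]
(array([24., 97.]), array([451.3, -24.2]), array([29.3, 33.6]), np.float32(102.8))
```

View pics/w5.png

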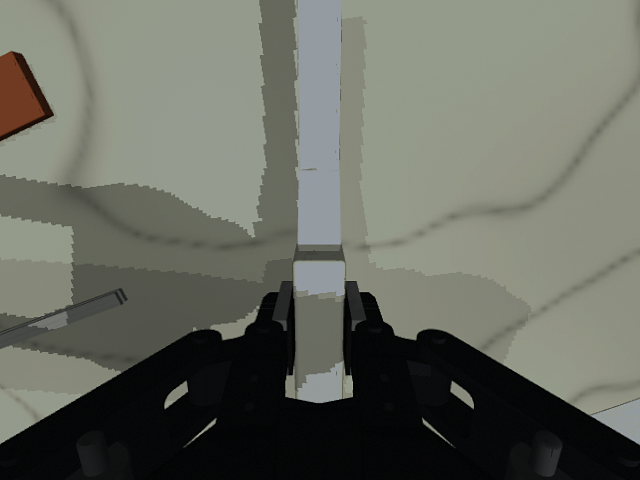

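The stick is held straight, with its blade centred at u≈320. The tip is out of the wrist view, so I'll recheck the channel axis from the earlier picture.

```bash
python3 - <<'E'
from h import *
c=imaging.camera('wrist');M0=np.array(c['mount'])
T=np.eye(4);T[:3,:3]=R.from_euler('xyz',[179.576637,-.0494,81.7634],degrees=True).as_matrix();T[:3,3]=[.62817334,.05563701,.16588943]
M=T@M0;c['Rm']=M[:3,:3];c['e']=M[:3,3]
g=cv2.imread('pics/w3.png',0);A=[]
for u,v,z in((290,90,.026),(342,90,.026),(291,130,.026),(342,130,.026),(279,269,.012),(356,269,.012)):
    r=8;w=(g[v-r:v+r+1,u-r:u+r+1]<90).astype(np.uint8);m=cv2.moments(w,True);p=[u-r+m['m10']/m['m00'],v-r+m['m01']/m['m00']]
    A.append(ray(c,p,z)[0,:2])
A=np.array(A);m=(A[::2]+A[1::2])/2;d=m[0]-m[2];print(m.round(4),np.degrees(np.arctan2(d[1],d[0])))
s=monitor.get_obs();e=s['eef_pos'][:2];n=np.array([d[1],-d[0]])/np.linalg.norm(d)
print('lateral tcp (tool y)',(e-m[2])@n*1e3,'bar',(np.array([.626,.0565])-m[2])@n*1e3)
E
```

```text
[[0.6413 0.1583]
 [0.6373 0.1303]
 [0.6217 0.0143]] 82.23695396703663
lateral tcp (tool y) 0.3795718270288885 bar -1.3987604537412934
```

move_arm:
  series:
    - [[0,0,20],[0,0,0]]
    - [[0,0,15],[0,0,0]]
    - [[0,0,7],[0,0,0]]
    - [[0,0,3],[0,0,0]]
    - [[0,0,0],[0,0,0]]
    - [[0,0,0],[0,0,0]]
    - [[0,0,0],[0,0,0]]

```text
time_s: 11.82
eef_pos: [0.6022, -0.1391, 0.0315]
orientation: [0.001, 0.754, 0.656, 0.0]
ft_force: [0.6, 0.0, -0.9]
gripper_width: 0.0189
gripper_force: 60.9
```

move_arm:
  series:
    - [[4,-1,1],[0,0,0]]
    - [[5,0,1],[0,0,0]]
    - [[5,0,0],[0,0,0]]
    - [[3,0,0],[0,0,0]]
    - [[0,0,0],[0,0,0]]
    - [[0,0,0],[0,0,0]]

```text
time_s: 12.32
eef_pos: [0.6029, -0.1212, 0.0284]
orientation: [0.0, 0.754, 0.657, 0.0]
ft_force: [-0.9, -0.2, -0.7]
gripper_width: 0.0188
gripper_force: 60.9
```

```bash
python3 - <<'E'
from h import *
s=monitor.get_obs();print(s['eef_pos'],s['ft_force'])
c=snap('scene');i=cv2.resize(c['pixels'][210:370,190:390],(800,640),interpolation=2)[40:];cv2.imwrite('pics/s6.png',i[:,:,::-1])
E
```

```text
[ 0.60288987 -0.12118859  0.02838629] [-0.93781301 -0.21753424 -0.72998466]
```

View pics/s6.png

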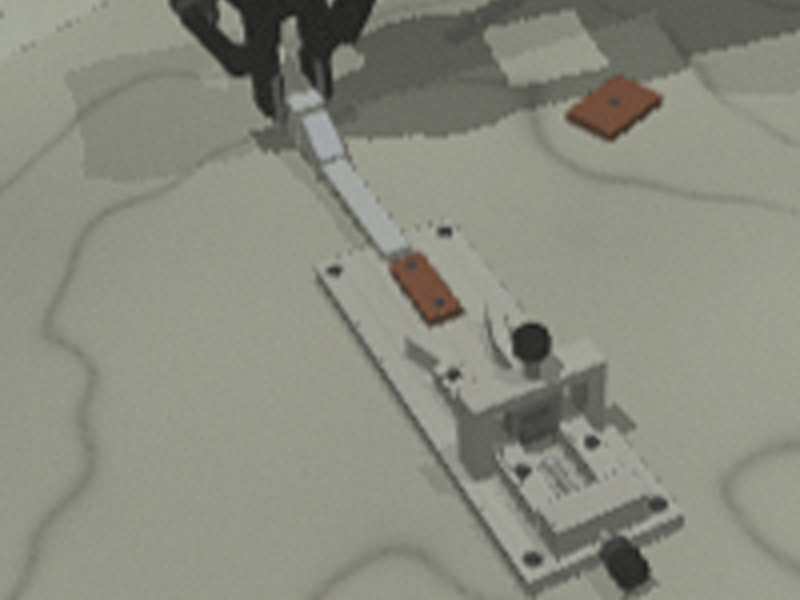

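move_arm:
  series:
    - [[1,0,-0.7],[0,0,0]]
    - [[2,0,0],[0,0,0]]
    - [[2,0,0],[0,0,0]]
    - [[3,0,0],[0,0,0]]
    - [[3,0,0],[0,0,0]]
    - [[3,0,0],[0,0,0]]
    - [[3,0,0],[0,0,0]]
    - [[3,0,0],[0,0,0]]
    - [[3,0,0],[0,0,0]]
    - [[3,0,0],[0,0,0]]
    - [[3,0,0],[0,0,0]]
    - [[3,0,0],[0,0,0]]

```text
time_s: 13.37
eef_pos: [0.6072, -0.0896, 0.029]
orientation: [-0.0, 0.754, 0.656, -0.0]
ft_force: [-0.4, -0.5, -1.1]
gripper_width: 0.0183
gripper_force: 60.9
```

move_arm:
  series:
    - [[2,0,0],[0,0,0]]
    - [[2,0,0],[0,0,0]]
    - [[2,0,0],[0,0,0]]
    - [[2,0,0],[0,0,0]]
    - [[2,0,0],[0,0,0]]
    - [[2,0,0],[0,0,0]]
    - [[2,0,0],[0,0,0]]
    - [[2,0,0],[0,0,0]]
    - [[2,0,0],[0,0,0]]
    - [[0,0,0],[0,0,0]]

```text
time_s: 14.2
eef_pos: [0.6097, -0.0716, 0.029]
orientation: [-0.0, 0.754, 0.657, 0.0]
ft_force: [-0.3, 0.2, -0.3]
gripper_width: 0.0186
gripper_force: 60.9
```

```bash
python3 - <<'E'
from h import *
s=monitor.get_obs();print(s['eef_pos'],s['ft_force'],R.as_euler(rot(s['orientation']),'xyz',degrees=True))
c=snap('wrist');[print(o) for o in orange(c,.02)]
c=snap('scene')
for o in orange(c,.02):
    if 200<o[0][0]<420 and o[0][1]>230: print('sc',o)
i=cv2.resize(c['pixels'][210:370,190:390],(800,640),interpolation=2)[40:];cv2.imwrite('pics/s7.png',i[:,:,::-1])
E
```

```text
[ 0.60974137 -0.0716338   0.02898303] [-0.25825625  0.18207851 -0.26540135] [-1.79997837e+02 -1.79490380e-02  8.20774425e+01]
sc (array([414., 304.]), array([449.2, 241.4]), array([29.2, 32.8]), np.float32(81.6))
sc (array([305., 303.]), array([632.2,  98.6]), array([18.7, 48.5]), np.float32(80.9))
sc (array([344., 246.]), array([442. ,  -8.4]), array([36.7, 52.1]), np.float32(10.7))
```

View pics/s7.png

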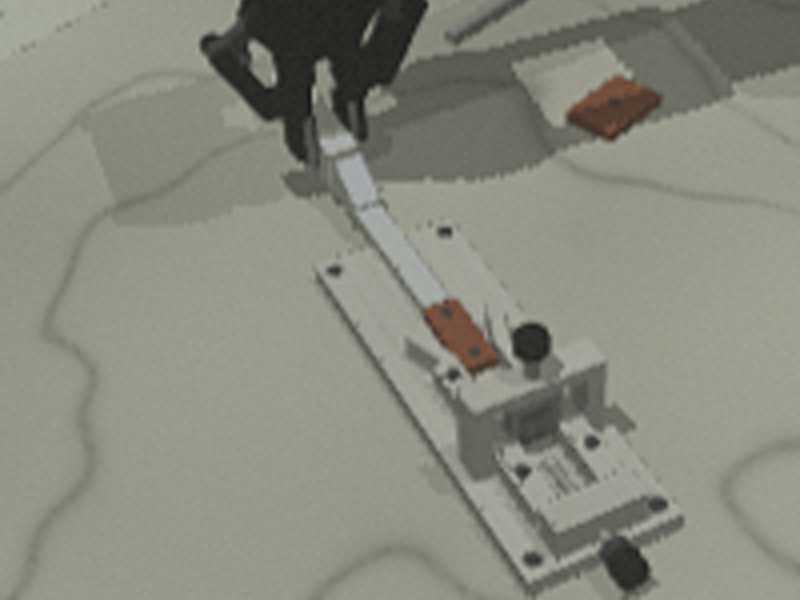

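The bar is now between the lips, near x≈-15 and straight, with the stick behind it. I'll push on.

move_arm:
  series:
    - [[2,0,0],[0,0,0]]
    - [[2,0,0],[0,0,0]]
    - [[2,0,0],[0,0,0]]
    - [[2,0,0],[0,0,0]]
    - [[2,0,0],[0,0,0]]
    - [[2,0,0],[0,0,0]]
    - [[2,0,0],[0,0,0]]
    - [[2,0,0],[0,0,0]]

```text
time_s: 14.97
eef_pos: [0.6119, -0.056, 0.029]
orientation: [0.0, 0.754, 0.656, 0.0]
ft_force: [0.5, -0.6, -0.8]
gripper_width: 0.0188
gripper_force: 60.9
```

move_arm:
  series:
    - [[2,0,0],[0,0,0]]
    - [[2,0,0],[0,0,0]]
    - [[2,0,0],[0,0,0]]
    - [[2,0,0],[0,0,0]]
    - [[2,0,0],[0,0,0]]
    - [[2,0,0],[0,0,0]]
    - [[2,0,0],[0,0,0]]
    - [[2,0,0],[0,0,0]]

```text
time_s: 15.63
eef_pos: [0.6142, -0.0402, 0.0291]
orientation: [0.0, 0.754, 0.656, 0.0]
ft_force: [0.6, -0.6, -1.1]
gripper_width: 0.0183
gripper_force: 60.9
```

move_arm:
  series:
    - [[1,0,0],[0,0,0]]
    - [[1,0,0],[0,0,0]]
    - [[1,0,0],[0,0,0]]
    - [[1,0,0],[0,0,0]]
    - [[1,0,0],[0,0,0]]
    - [[1,0,0],[0,0,0]]
    - [[1,0,0],[0,0,0]]
    - [[1,0,0],[0,0,0]]
    - [[1,0,0],[0,0,0]]

```text
time_s: 16.38
eef_pos: [0.6154, -0.0315, 0.0291]
orientation: [0.0, 0.754, 0.656, 0.0]
ft_force: [0.1, -2.2, -0.8]
gripper_width: 0.0187
gripper_force: 60.9
```

move_arm:
  series:
    - [[1,0,0],[0,0,0]]
    - [[1,0,0],[0,0,0]]
    - [[1,0,0],[0,0,0]]
    - [[1,0,0],[0,0,0]]

```text
time_s: 16.72
eef_pos: [0.6159, -0.0274, 0.029]
orientation: [0.0, 0.754, 0.656, 0.0]
ft_force: [1.3, -1.0, -1.8]
gripper_width: 0.0186
gripper_force: 60.9
```

move_arm:
  series:
    - [[1,0,0],[0,0,0]]
    - [[1,0,0],[0,0,0]]

```text
time_s: 16.88
eef_pos: [0.6162, -0.0254, 0.029]
orientation: [0.0, 0.754, 0.656, 0.0]
ft_force: [0.6, -0.7, -1.3]
gripper_width: 0.0183
gripper_force: 60.9
```

move_arm:
  series:
    - [[1,0,0],[0,0,0]]
    - [[1,0,0],[0,0,0]]

```text
time_s: 17.05
eef_pos: [0.6165, -0.0235, 0.029]
orientation: [-0.0, 0.754, 0.656, 0.0]
ft_force: [-0.3, -1.9, -0.9]
gripper_width: 0.0187
gripper_force: 60.9
```

move_arm:
  series:
    - [[1,0,0],[0,0,0]]
    - [[1,0,0],[0,0,0]]

```text
time_s: 17.22
eef_pos: [0.6167, -0.0215, 0.029]
orientation: [-0.0, 0.754, 0.656, -0.0]
ft_force: [0.6, -0.6, -0.4]
gripper_width: 0.0189
gripper_force: 60.9
```

move_arm:
  series:
    - [[1,0,0],[0,0,0]]
    - [[1,0,0],[0,0,0]]

```text
time_s: 17.38
eef_pos: [0.617, -0.0204, 0.0291]
orientation: [0.001, 0.754, 0.657, -0.001]
ft_force: [-0.2, -6.3, -0.5]
gripper_width: 0.0187
gripper_force: 61.0
```

move_arm:
  series:
    - [[0.7,0,0],[0,0,0]]
    - [[0.7,0,0],[0,0,0]]

```text
time_s: 17.55
eef_pos: [0.6172, -0.0193, 0.0292]
orientation: [0.001, 0.754, 0.657, -0.001]
ft_force: [-0.3, -6.1, -0.1]
gripper_width: 0.0185
gripper_force: 61.0
```

move_arm:
  series:
    - [[0.7,0,0],[0,0,0]]
    - [[0.7,0,0],[0,0,0]]

```text
time_s: 17.72
eef_pos: [0.6174, -0.0179, 0.0292]
orientation: [0.001, 0.754, 0.657, -0.001]
ft_force: [-0.7, -5.1, -0.9]
gripper_width: 0.0191
gripper_force: 61.0
```

```bash
python3 - <<'E'
from h import *
a=np.radians(82.15);u=np.array([np.cos(a),np.sin(a)]);n=np.array([-u[1],u[0]])
def W(x,y,z): return np.r_[np.array([.6355,.115])+x*u+y*n,z]
def proj(c,P):
    rv=cv2.Rodrigues(c['Rm'].T)[0];tv=-c['Rm'].T@c['e']
    return cv2.projectPoints(np.array(P),rv,tv,np.array(c['camera_matrix']),np.array([c['k1'],0,0,0.]))[0][:,0]
ims=[]
for nme in('scene','top'):
    c=snap(nme);ctr=proj(c,[W(.085,0,.021)])[0];x0,y0=int(ctr[0])-25,int(ctr[1])-18
    im=cv2.resize(c['pixels'][y0:y0+37,x0:x0+50],(800,592),interpolation=cv2.INTER_CUBIC)
    im=cv2.convertScaleAbs(im,alpha=1.4)
    for x in(.07,.08,.09,.10,.11):
      for y in(.025,-.025):
        p=(proj(c,[W(x,y,.026)])[0]-[x0,y0]+.5)*16;cv2.circle(im,tuple(int(v) for v in p),4,(255,0,0) if x!=.09 else (0,200,0),-1)
    ims.append(im[100:400])
cv2.imwrite('pics/m.png',np.vstack(ims)[:,:,::-1])
E
```

```text
(no output)
```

View pics/m.png

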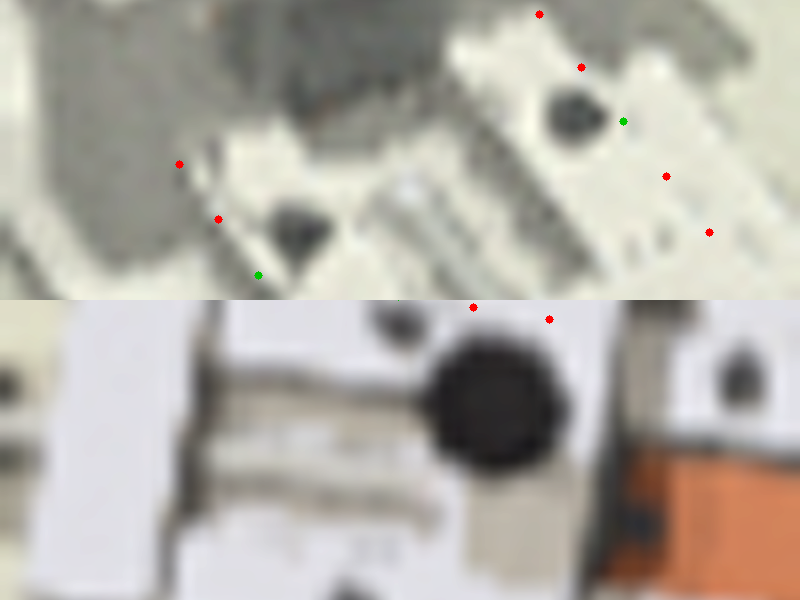

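In the scene half, the rod's tip is near (400,182), which is fixture x≈80. The bar should be home with its middle near x≈55, at TCP y≈+0.004. The roller holds the bar; the next 9 mm are clear.

move_arm:
  series:
    - [[1,0,0],[0,0,0]]
    - [[1,0,0],[0,0,0]]
    - [[1,0,0],[0,0,0]]
    - [[1,0,0],[0,0,0]]
    - [[1,0,0],[0,0,0]]
    - [[1,0,0],[0,0,0]]
    - [[1,0,0],[0,0,0]]
    - [[1,0,0],[0,0,0]]
    - [[0.5,0,0],[0,0,0]]
    - [[0,0,0],[0,0,0]]

```text
time_s: 18.65
eef_pos: [0.6186, -0.0082, 0.029]
orientation: [-0.0, 0.754, 0.657, 0.0]
ft_force: [0.1, -2.9, 0.2]
gripper_width: 0.019
gripper_force: 60.9
```

move_arm:
  series:
    - [[0.5,0,0],[0,0,0]]
    - [[0.5,0,0],[0,0,0]]
    - [[0.5,0,0],[0,0,0]]

```text
time_s: 18.9
eef_pos: [0.6188, -0.0069, 0.029]
orientation: [-0.0, 0.754, 0.656, -0.0]
ft_force: [-0.9, -4.9, -0.7]
gripper_width: 0.0187
gripper_force: 60.9
```

move_arm:
  series:
    - [[0.5,0,0],[0,0,0]]
    - [[0.5,0,0],[0,0,0]]
    - [[0.3,0,0],[0,0,0]]

```text
time_s: 19.15
eef_pos: [0.619, -0.0056, 0.029]
orientation: [-0.0, 0.754, 0.656, 0.0]
ft_force: [-1.1, -5.1, -1.2]
gripper_width: 0.0191
gripper_force: 60.9
```

move_arm:
  series:
    - [[0.5,0,0],[0,0,0]]
    - [[0.5,0,0],[0,0,0]]
    - [[0.3,0,0],[0,0,0]]

```text
time_s: 19.4
eef_pos: [0.6192, -0.0043, 0.029]
orientation: [-0.0, 0.754, 0.656, 0.0]
ft_force: [-0.4, -3.6, -0.9]
gripper_width: 0.0189
gripper_force: 60.9
```

move_arm:
  series:
    - [[0.5,0,0],[0,0,0]]
    - [[0.5,0,0],[0,0,0]]
    - [[0.4,0,0],[0,0,0]]

```text
time_s: 19.65
eef_pos: [0.6193, -0.0029, 0.029]
orientation: [-0.0, 0.754, 0.656, 0.0]
ft_force: [-0.1, -3.4, 0.7]
gripper_width: 0.0188
gripper_force: 60.9
```

move_arm:
  series:
    - [[0.5,0,0],[0,0,0]]
    - [[0.5,0,0],[0,0,0]]
    - [[0.4,0,0],[0,0,0]]

```text
time_s: 19.9
eef_pos: [0.6195, -0.0015, 0.029]
orientation: [0.0, 0.754, 0.657, -0.0]
ft_force: [-0.2, -4.5, -0.9]
gripper_width: 0.0187
gripper_force: 60.9
```

move_arm:
  series:
    - [[0.5,0,0],[0,0,0]]
    - [[0.5,0,0],[0,0,0]]
    - [[0.4,0,0],[0,0,0]]

```text
time_s: 20.15
eef_pos: [0.6197, -0.0012, 0.0292]
orientation: [0.001, 0.754, 0.657, -0.001]
ft_force: [-0.3, -8.9, -0.2]
gripper_width: 0.0189
gripper_force: 61.0
```

move_arm:
  series:
    - [[0,0,0],[0,0,0]]
    - [[0,0,0],[0,0,0]]

```text
time_s: 20.32
eef_pos: [0.6197, -0.0012, 0.0292]
orientation: [0.001, 0.754, 0.657, -0.001]
ft_force: [-1.0, -7.5, -0.5]
gripper_width: 0.0191
gripper_force: 61.0
```

move_arm:
  series:
    - [[0.2,0,0],[0,0,0]]
    - [[0.2,0,0],[0,0,0]]
    - [[0,0,0],[0,0,0]]

```text
time_s: 20.57
eef_pos: [0.6197, -0.0011, 0.0292]
orientation: [0.001, 0.754, 0.657, -0.001]
ft_force: [-1.0, -9.3, 0.4]
gripper_width: 0.0189
gripper_force: 61.0
```

move_arm:
  series:
    - [[0.2,0,0],[0,0,0]]
    - [[0,0,0],[0,0,0]]
    - [[0,0,0],[0,0,0]]
    - [[0,0,0],[0,0,0]]
    - [[0,0,0],[0,0,0]]
    - [[0,0,0],[0,0,0]]

```text
time_s: 21.07
eef_pos: [0.6197, -0.0011, 0.0292]
orientation: [0.001, 0.754, 0.657, -0.001]
ft_force: [-1.3, -9.8, 1.6]
gripper_width: 0.0187
gripper_force: 61.0
```

move_arm:
  series:
    - [[0,0,0],[0,0,0]]
    - [[0,0,0],[0,0,0]]
    - [[0,0,0],[0,0,0]]
    - [[0,0,0],[0,0,0]]
    - [[0,0,0],[0,0,0]]
    - [[0,0,0],[0,0,0]]
    - [[0,0,0],[0,0,0]]
    - [[0,0,0],[0,0,0]]

```text
time_s: 21.73
eef_pos: [0.6197, -0.0011, 0.0292]
orientation: [0.001, 0.754, 0.657, -0.001]
ft_force: [-1.2, -10.0, 0.6]
gripper_width: 0.0186
gripper_force: 61.0
```

move_arm:
  series:
    - [[-0.5,0,0],[0,0,0]]
    - [[-1,0,0],[0,0,0]]
    - [[-2,0,0],[0,0,0]]
    - [[-5,0,0],[0,0,0]]
    - [[-10,0,0],[0,0,0]]
    - [[-15,0,0],[0,0,0]]
    - [[-15,0,0],[0,0,0]]
    - [[-15,0,0],[0,0,0]]
    - [[-15,0,0],[0,0,0]]
    - [[-5,0,-10],[0,0,0]]
    - [[0,0,-20],[0,0,0]]
    - [[0,0,-20],[0,0,0]]
    - [[0,0,0],[0,0,0]]
    - [[0,0,0],[0,0,0]]

```text
time_s: 22.9
eef_pos: [0.6096, -0.083, 0.0811]
orientation: [0.002, 0.755, 0.656, 0.001]
ft_force: [-0.7, -0.5, -0.9]
gripper_width: 0.0187
gripper_force: 60.9
```

move_arm:
  series:
    - [[-20,-3,0],[0,0,-0.4]]
    - [[-30,-3,0],[0,0,-0.4]]
    - [[-30,-3,0],[0,0,-0.4]]
    - [[-30,-3,0],[0,0,-0.4]]
    - [[-30,-3,0],[0,0,-0.4]]
    - [[-30,-3,0],[0,0,-0.4]]
    - [[-20,-1,0],[0,0,-0.4]]
    - [[-10,0,0],[0,0,0]]
    - [[0,0,0],[0,0,0]]
    - [[0,0,0],[0,0,0]]

```text
time_s: 23.73
eef_pos: [0.5658, -0.278, 0.0779]
orientation: [-0.001, 0.738, 0.674, 0.0]
ft_force: [0.1, -0.2, -1.7]
gripper_width: 0.0191
gripper_force: 60.9
```

```bash
python3 - <<'E'
from h import *
s=monitor.get_obs();print(s['eef_pos'],s['ft_force'],R.as_euler(rot(s['orientation']),'xyz',degrees=True),tool(s,[.562,-.2755,.017]),s['time_s'])
c=snap('top');[print(o) for o in orange(c,.02) if o[0][1]<300]
E
```

```text
[ 0.56578663 -0.27797421  0.077927  ] [ 0.12619133 -0.19355704 -1.65597429] [-1.79916502e+02 -9.00236275e-02  8.48221567e+01] [ 2.  -3.9 60.9] 23.7333
(array([341., 289.]), array([432.4, -23.4]), array([34.2, 49.2]), np.float32(12.4))
(array([217., 283.]), array([439.1, 228. ]), array([29.4, 30.3]), np.float32(136.6))
(array([256., 186.]), array([643.2, 157.3]), array([17.8, 27.5]), np.float32(81.4))
(array([485.,  75.]), array([ 886.8, -318.9]), array([47.1, 57.1]), np.float32(104.8))
```

move_arm:
  series:
    - [[2,-4,15],[0,0,0]]
    - [[0,0,20],[0,0,0]]
    - [[0,0,15],[0,0,0]]
    - [[0,0,7],[0,0,0]]
    - [[0,0,2],[0,0,0]]
    - [[0,0,0],[0,0,0]]
    - [[0,0,0],[0,0,0]]
    - [[0,0,0],[0,0,0]]

```text
time_s: 24.45
eef_pos: [0.5634, -0.2768, 0.0213]
orientation: [0.001, 0.738, 0.675, 0.0]
ft_force: [0.1, 0.1, -0.4]
gripper_width: 0.0189
gripper_force: 60.9
```

move_arm:
  series:
    - [[0,0,2],[0,0,0]]
    - [[0,0,1.5],[0,0,0]]
    - [[0,0,1],[0,0,0]]
    - [[0,0,0.5],[0,0,0]]
    - [[0,0,0],[0,0,0]]
    - [[0,0,0],[0,0,0]]

```text
time_s: 24.95
eef_pos: [0.5627, -0.2766, 0.016]
orientation: [0.0, 0.738, 0.675, 0.0]
ft_force: [-1.3, 0.3, 6.0]
gripper_width: 0.0189
gripper_force: 61.7
```

Contact with the table; release and rise.

move_arm:
  series:
    - [[0,0,0],[0,0,0]]
    - [[0,0,0],[0,0,0]]
    - [[0,0,0],[0,0,0]]
    - [[0,0,0],[0,0,0]]
    - [[0,0,0],[0,0,0]]
    - [[0,0,0],[0,0,0]]
    - [[0,0,-10],[0,0,0]]
    - [[0,0,-25],[0,0,0]]
    - [[0,0,-35],[0,0,0]]
    - [[0,0,-35],[0,0,0]]
    - [[0,0,-35],[0,0,0]]
    - [[0,0,-35],[0,0,0]]
    - [[0,0,0],[0,0,0]]
    - [[0,0,0],[0,0,0]]
  claw: 100

```text
time_s: 26.12
eef_pos: [0.5641, -0.2774, 0.1948]
orientation: [0.004, 0.738, 0.675, 0.001]
ft_force: [-0.5, -0.4, -1.3]
gripper_width: 0.0856
gripper_force: 0.0
```

```bash
python3 - <<'E'
from h import *
s=monitor.get_obs();c=snap('wrist','w9.png')
print(s['eef_pos'],s['ft_force'],s['time_s'],s['gripper_width'])
hsv=cv2.cvtColor(c['pixels'],cv2.COLOR_RGB2HSV)
m=((hsv[:,:,2]>165)&(hsv[:,:,1]<25)).astype(np.uint8);m[:,:250]=0;m[:,380:]=0;m[300:]=0
for k in cv2.findContours(m,0,2)[0]:
    if cv2.contourArea(k)>300: r=cv2.minAreaRect(k);print(np.round(r[0]),np.round(r[1]),r[2],cv2.boundingRect(k))
E
```

```text
[ 0.56414795 -0.27738923  0.19478362] [-0.49518772 -0.41493238 -1.30637244] 26.1167 0.08555935251785743
```

```bash
python3 - <<'E'
import cv2,numpy as np
for f in('w4','w9'):
    i=cv2.imread(f'pics/{f}.png').astype(int);m=((i[:,:,0]>i[:,:,2]+5)&(i[:,:,0]>110)).astype(np.uint8);m[:,:250]=0;m[:,380:]=0
    for k in cv2.findContours(m,0,2)[0]:
        if cv2.contourArea(k)>300: print(f,cv2.contourArea(k),cv2.boundingRect(k),np.round(cv2.minAreaRect(k)[2],1))
E
```

```text
w4 1467.0 (309, 196, 21, 94) 90.0
w4 2320.5 (311, 49, 21, 140) 1.1
w9 1465.5 (306, 190, 21, 94) 90.0
w9 2380.0 (307, 41, 18, 141) 90.0
```

The stick lies as it did at the start: flat, with the same outline. I'll hand the job in.

```bash
python3 -c "
from bench import order
print(order.close_job())"
```

```text
the job is handed in; nothing more can be done
None
```

The job is handed in (no verdict came back): the bar is home, pressed at about 10 N (highest reading at the wrist 10 N), the stick lies flat on the table where it started, and the arm's clock read about 26 s.

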